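Gauge the jaw gap of the pouch sealer

TASK

Check the gap of the pouch sealer: pick up the taper gauge, lay it on the feed deck and slide its thin end straight in under the middle of the jaw until it drags firmly, resisting a slow push of about 12 N, without forcing it. Leave it nipped snugly in the gap, flat on the deck and let go, so that the gap can be read off its scale; leave the bottle, the carton and the dish where they are.

Things in the scene. Friction and masses are not known exactly. Their poses are not given: they have to be found in the camera images.
- sealer: Pouch sealer, fixed: white plinth 220 x 160 x 26 mm, two white posts at y = +-69 mm, grey jaw bar between them, top 93 mm up. Origin: centre of its underside, on the table; x points from the open front into the gap, z up. A steel feed deck (x -110 to +90, y -56 to +56 mm) lies over the plinth on adjusting screws: its top is 36 to 40 mm above the table, not measured.
- jaw_lip (a point): Middle of the jaw bar's lower front edge, at x = 10 mm, z = 47 mm in the sealer's frame; axes as the sealer's. The jaw yields on a stiff spring, about 25 N/mm upward; its underside is level, 118 mm wide (y) and 50 mm deep (x). The gap between it and the deck is 7 to 11 mm, the same all over; it has to be felt. The blade can pass out at the back.
- gauge: Taper gauge: loose steel wedge 24 mm wide, 138 mm long, about 0.11 kg, with an upright black handle. Origin: on its flat underside below the handle's middle; x points to the thin end, z up. Its top slopes evenly from 14 mm thick at x = 26 mm to 4 mm at the tip, x = 116 mm, so it nips with the tip 27 to 63 mm past the jaw's front edge.
- gauge_grip (a point): Middle of the gauge's handle, 17 mm above its underside. The handle is 40 mm long (x), 16 mm wide (y) from 14 to 34 mm above the underside, and stands on the 24 mm wide steel body; to be pinched across y from above.
- gauge_tip (a point): Middle of the gauge's thin end, 116 mm ahead of the handle's middle and 2 mm above the underside. Once the blade touches jaw and deck, the push needed rises by about 8 to 16 N for each further millimetre (the nip on the jaw is about a third of the push; pressing the gauge on the deck adds drag of its own); friction then keeps it nipped when let go.
- iodine_mid (a point): Centre of the small brown bottle (36 mm wide, 75 mm tall), a bystander.
- probe_box_mid (a point): Centre of the small carton (41 x 90 x 45 mm), a bystander.
- dish_mid (a point): Centre of the clear flat dish (69 mm wide, 15 mm tall), a bystander.
There are look-alikes about, which are no part of the job. What is meant by the gauge is not blue or brown, and is the larger of those in its own colour.

How it is judged:
By the outcome, as a careful person would: the job done as asked, in the order asked, and still so for the second after the job is handed in, with the robot touching nothing.
It also fails if it takes over 48 s, if anything falls off the work surface, if the arm or the gripper's body presses on something with over 40 N, if the wrist force passes 120 N, or if a joint passes its speed limit or range.

ROBOT

A 6-joint arm with a two-finger parallel gripper is mounted at the origin on a cart in front of the work surface, level with it; the furniture and walls round the work are solid. World frame = base frame: x ahead of the robot, y to its left, z up, the work surface at z = 0. Lengths are in m, angles in degrees, forces in N, time in s.
With the tool pointing down it reaches from about 0.375 to 0.975 m from the base axis. Payload 3.8 kg.
Tool frame: the origin (TCP) lies midway between the tips of the shut fingers; the grasp point (between the pads) lies 19 mm behind it; z points along the fingers, y is the line along which they close (so a half turn about z gives the same grasp; the last joint's range is limited). The gripper opens to 88 mm and grips with 3 to 60 N. Pads are 18 mm wide; open, the fingers measure 123 mm over their backs; the gripper's body (75 mm by 187 mm) begins 45 mm behind the grasp point.
Start: joints at [70.594, 15.12, 91.902, -0, 72.978, -2.114], TCP at [0.201, 0.644, 0.239] pointing down, gripper open.
Joint ranges: [-150.88, 150.88], [-54.13, 125.18], [17.81, 147.31], [-75.09, 255.09], [0, 152.58], [-146.25, 146.25]. Speed limits (degrees/s): [147.25, 147.25, 180, 180, 180, 180].

INTERFACE

Orientations are given as a 3x3 rotation matrix whose columns are the frame's x, y, z axes.
In Python, from workcell import readout, eyes, job gives the robot as it stands.
- The arm moves only by the tool move_arm, never from a script. Its argument "deltas" is a list of rows, each an object of numbers: "tx", "ty", "tz": the shift along the tool's x, y, z in m; "ax", "ay", "az": the turn, a rotation vector about the tool's x, y, z in rad; "jaw": the closure, from -1 (fully open) to 1 (shut). In form: [{"tx": .., "ty": .., "tz": .., "ax": .., "ay": .., "az": .., "jaw": ..}, ...]. A call has 1 to 8 rows; each row shifts and turns the commanded pose from where the row before left it, along the tool's axes as they then stand; what a row does not reach is not made up. A row lasts 1/8 s, in which the tool goes at most 62.5 mm and 10.7 degrees, less where a joint would pass 70% of its speed; a pose out of reach is approached as far as the arm can. A call is refused whole if a number of a shift passes 0.0625 or a number of a turn 0.188, either way. A call with a gripper value outside its range is refused whole. The fingers move at their own pace and stop on an object; the grip force is fixed at half the most. Time passes only in rows, so rows that do not move let the fingers close. It gives the time, the measured TCP pose, the force, the opening and the grip force at its end, in the units of the state.
- readout.sense(): the state, without advancing time (a new reading comes with each control period).
- eyes.capture(name): name is "side" or "top"; returns a dict with "frame" (384x512x3 uint8, red, green, blue), "fx", "fy", "cx", "cy" (pixels), "cam_to_world" (4x4, takes a point from camera to world coordinates). Camera axes: x right, y down, z forward; pixel columns grow to the right and rows downward; lengths in m; the calibration is good to about 2 mm. A picture is of the moment at which its call begins. There is no depth.
- job.finish_job(): hands the job in; it is judged then, once.
The state is a dict: "t": time; "q": joint angles; "joint_vel": joint speeds; "tau": joint torques, N m; "eef_pos": TCP position; "tcp_rot": TCP orientation; "ft_force": force on the tool from outside, world axes, zero at the start; "ft_torque": the same for the moment, N m; "width": finger opening in m; "grasp_force": force on a finger pad.
Only numpy, scipy, OpenCV 4.12 (cv2) and the standard library are available. Lean on these libraries where they do the work, as an engineer would, in place of code of your own. Each camera call takes 0.05 s, during which the arm holds its last target. There are 200 camera calls.

## Working session

There is one attempt and no reset: what is moved stays moved. The work goes in short steps, Python scripts to look and compute and a tool call to move; the robot and the scene stay as the last step left them, time stands still between calls to the robot, and variables do not carry over. Pictures are saved under pics/ and viewed, at most 13 in all, crops included, and the job is handed in when it is done.

Besides the shell and the picture viewer there is one more tool, called after "Emit:" as name(argument=value, ...), one argument or row to a line, values as JSON. move_arm: Moves the arm, as the interface text tells. Its arguments: {"type":"object","properties":{"deltas":{"type":"array","items":{"type":"object","properties":{"tx":{"type":"number"},"ty":{"type":"number"},"tz":{"type":"number"},"ax":{"type":"number"},"ay":{"type":"number"},"az":{"type":"number"},"jaw":{"type":"number"}}}}},"required":["deltas"]}

```bash
mkdir -p pics
cat > h.py <<'E'
import numpy as np, cv2
from workcell import readout, eyes, job
def snap(name,fn,crop=None,scale=1):
    d=eyes.capture(name); im=d["frame"][:,:,::-1]
    if crop: x0,y0,x1,y1=crop; im=im[y0:y1,x0:x1]
    im=cv2.resize(im,None,fx=scale,fy=scale,interpolation=cv2.INTER_CUBIC)
    cv2.imwrite("pics/"+fn,im); return d
def ray(d,u,v):
    T=np.array(d["cam_to_world"]); r=T[:3,:3]@np.array([(u-d["cx"])/d["fx"],(v-d["cy"])/d["fy"],1]); return T[:3,3],r
def onz(d,u,v,z):
    o,r=ray(d,u,v); return o+r*(z-o[2])/r[2]
def proj(d,p):
    T=np.linalg.inv(np.array(d["cam_to_world"])); c=T[:3,:3]@np.array(p)+T[:3,3]; return c[0]/c[2]*d["fx"]+d["cx"],c[1]/c[2]*d["fy"]+d["cy"]
E
python3 - <<'E'
from h import *
import pickle
a=snap("top","t0.png",None,1.5);b=snap("side","s0.png",None,1.5)
pickle.dump((a,b),open("c0.pkl","wb"))
for d in(a,b):print(d["fx"],d["cx"],d["cy"],np.round(d["cam_to_world"],3))
s=readout.sense();print(s["t"],s["eef_pos"],s["tcp_rot"],s["ft_force"])
E
```

```text
469.5937983674047 254.51764645598078 185.62132822051265 [[ 1.50e-02 -9.85e-01  1.73e-01  3.09e-01]
 [-1.00e+00 -1.50e-02  4.00e-03  4.10e-02]
 [-1.00e-03 -1.73e-01 -9.85e-01  1.32e+00]
 [ 0.00e+00  0.00e+00  0.00e+00  1.00e+00]]
447.9408490779532 254.95397067401825 199.48965481253003 [[ 0.95  -0.147  0.275  0.216]
 [-0.312 -0.416  0.854 -0.946]
 [-0.011 -0.897 -0.441  0.605]
 [ 0.     0.     0.     1.   ]]
0.1 [0.20039782 0.64389046 0.2375276 ] [[-9.54817137e-01  2.97193206e-01 -6.58462475e-04]
 [ 2.97193928e-01  9.54815252e-01 -1.89841259e-03]
 [ 6.45146919e-05 -2.00832792e-03 -9.99997981e-01]] [0.51154415 0.4725814  0.17426354]
```

View pics/t0.png

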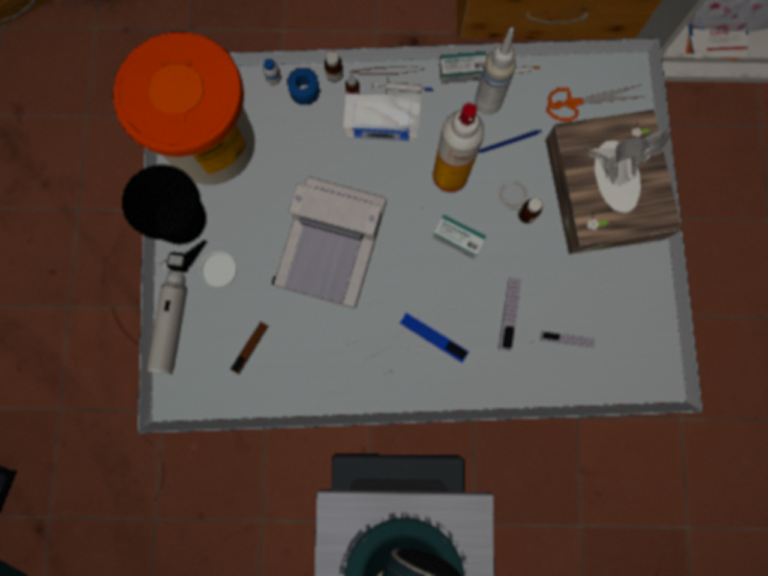

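View pics/s0.png

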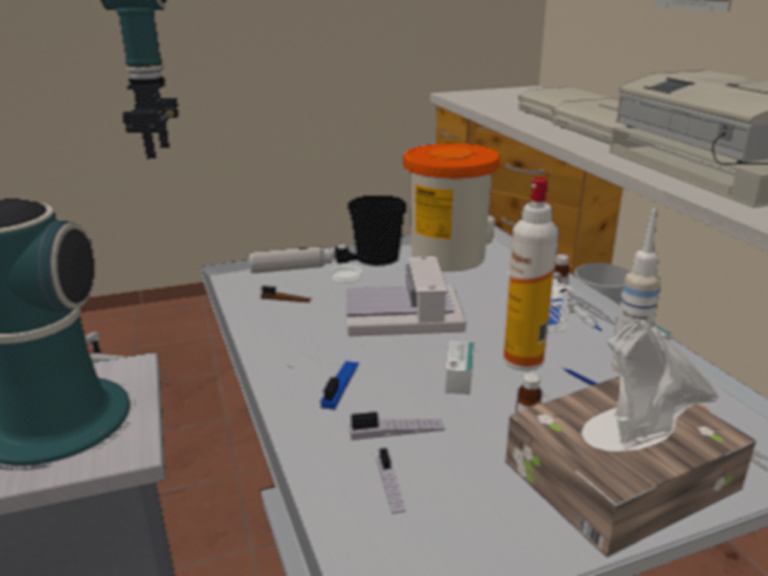

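The top view shows the gauge (the larger grey steel one) with its handle at 1.5x-scale pixel (508,338) and its tip at (514,280). The sealer is at about (330,240), with its open front toward the robot. I'll enlarge both.

Run:
```python
from h import *
import pickle
a,b=pickle.load(open("c0.pkl","rb"))
im=a["frame"][:,:,::-1]
f=lambda x0,y0,w,h,s:cv2.resize(im[y0:y0+h,x0:x0+w],None,fx=s,fy=s,interpolation=cv2.INTER_CUBIC)
g=f(320,180,40,60,9); s=f(178,114,84,96,5)
o=np.zeros((540,790,3),np.uint8); o[:540,:360]=g; o[:480,365:785]=s
cv2.imwrite("pics/c0.png",o)
```

```text
(no output)
```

View pics/c0.png

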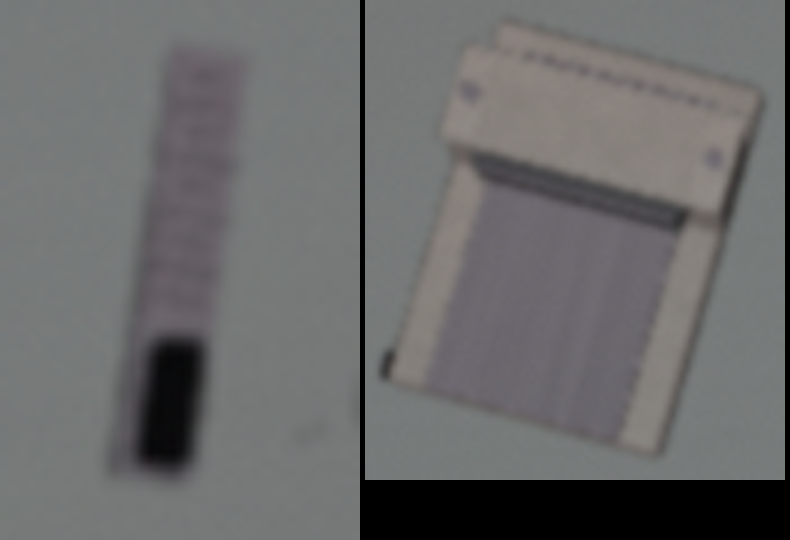

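The crop shows the handle top corners near (152,340), (205,340), (192,470) and (138,462), and the tip corners at (170,45) and (248,52). The plinth corners are at (393,378), (660,457), (763,95) and (503,20). I'll fit poses to these.

Run:
```python
from h import *
import pickle
from scipy.optimize import least_squares
a,b=pickle.load(open("c0.pkl","rb"))
def fit(P,x0):
    def w(x,p):
        c,s=np.cos(x[2]),np.sin(x[2]); return [x[0]+c*p[0]-s*p[1],x[1]+s*p[0]+c*p[1],p[2]]
    r=least_squares(lambda x:np.concatenate([np.subtract(proj(a if c=='a' else b,w(x,p)),uv) for c,p,uv in P]),x0,loss="soft_l1")
    print(r.x[:2],np.degrees(r.x[2]),np.round(r.fun,1)); return r.x
ug=lambda x,y:(320+(x+.5)/9-.5,180+(y+.5)/9-.5)
us=lambda x,y:(178+(x-365+.5)/5-.5,114+(y+.5)/5-.5)
G=[('a',(.02,.008,.034),ug(150,338)),('a',(.02,-.008,.034),ug(205,338)),('a',(-.02,-.008,.034),ug(192,470)),('a',(-.02,.008,.034),ug(138,462)),
('a',(.116,.012,.004),ug(168,43)),('a',(.116,-.012,.004),ug(248,50)),('a',(-.022,.012,.014),ug(110,472))]
g=fit(G,[.5,-.15,0])
S=[('a',(-.11,.08,.026),us(391,379)),('a',(-.11,-.08,.026),us(661,458)),('a',(.11,-.08,.026),us(764,95)),('a',(.11,.08,.026),us(502,18)),
('a',(-.11,.056,.038),us(428,386)),('a',(-.11,-.056,.038),us(620,442))]
s=fit(S,[.6,.1,0])
# side-view check
def w(x,p):
    c,t=np.cos(x[2]),np.sin(x[2]); return [x[0]+c*p[0]-t*p[1],x[1]+t*p[0]+c*p[1],p[2]]
for n,x,p in[("gripmid top",g,(0,0,.034)),("tip",g,(.116,0,.004)),("plFR",s,(-.11,-.08,.026)),("plBR",s,(.11,-.08,.026)),("plFL",s,(-.11,.08,.026))]:
    print(n,np.multiply(proj(b,w(x,p)),1.5))
```

```text
[ 0.43115945 -0.18560287] -8.863457164163076 [ 0.5 -0.6  0.2  0.3 -0.4  0.  -0.2 -0.1  0.  -0.1 -0.5  0.5  0.2 -0.1]
[0.60729261 0.14296688] -14.97882687491356 [-0.7  0.2  0.3 -0.   1.2 -1.   0.  -0.2 -0.5  0.5 -0.   0.2]
gripmid top [363.84845609 414.41065549]
tip [442.3244158  422.89923149]
plFR [345.48116032 325.85492882]
plBR [466.13352334 321.53773737]
plFL [344.996377   288.27141058]
```

Emit:
move_arm(
  deltas=[
    {"tx": -0.0426,"ty": -0.0318,"jaw": -1},
    {"tx": -0.0426,"ty": -0.0318,"jaw": -1},
    {"tx": -0.0426,"ty": -0.0318,"jaw": -1},
    {"tx": -0.0426,"ty": -0.0318,"jaw": -1},
    {"tx": -0.0426,"ty": -0.0318,"jaw": -1},
    {"tx": -0.0426,"ty": -0.0318,"jaw": -1},
    {"tx": -0.0426,"ty": -0.0318,"jaw": -1},
    {"tx": -0.0426,"ty": -0.0318,"jaw": -1},
  ],
)

```text
invalid input at $.deltas[0]: expected keys tx, ty, tz, ax, ay, az, jaw
```

Emit:
move_arm(
  deltas=[
    {"tx": -0.0158,"ty": -0.0587,"jaw": -1},
    {"tx": -0.0158,"ty": -0.0587,"jaw": -1},
    {"tx": -0.0158,"ty": -0.0587,"jaw": -1},
    {"tx": -0.0158,"ty": -0.0587,"jaw": -1},
    {"tx": -0.0158,"ty": -0.0587,"jaw": -1},
    {"tx": -0.0158,"ty": -0.0587,"jaw": -1},
    {"tx": -0.0158,"ty": -0.0587,"jaw": -1},
    {"tx": -0.0158,"ty": -0.0587,"jaw": -1},
  ],
)

```text
invalid input at $.deltas[0]: expected keys tx, ty, tz, ax, ay, az, jaw
```

Emit:
move_arm(
  deltas=[
    {"az": -0.074,"tz": 0.04,"jaw": -1},
    {"az": -0.073,"tz": 0.04,"jaw": -1},
    {"jaw": -1},
  ],
)

```text
invalid input at $.deltas[0]: expected keys tx, ty, tz, ax, ay, az, jaw
```

```bash
cat >> h.py <<'E'
def to(x,y,z,yaw):
    "tool-frame shift to reach TCP (x,y,z), az to have tool y = yaw+90"
    s=readout.sense(); R=np.array(s["tcp_rot"]); d=R.T@(np.array([x,y,z])-s["eef_pos"])
    a=np.arctan2(R[1,1],R[0,1]); print("shift",np.round(d,4),"az",round(-(np.radians(yaw+90)-a),4),"t",s["t"],"p",np.round(s["eef_pos"],4),"F",np.round(s["ft_force"],2),"w",s["width"],"Rz",np.round(R[:,2],4))
E
python3 - <<'E'
from h import *
to(.4312,-.1856,.12,-8.86)
d=snap("top","t1.png",(290,160,390,250),6)
E
```

```text
shift [-0.4669 -0.7232  0.119 ] az -0.1471 t 0.1 p [0.2004 0.6439 0.2375] F [0.51 0.47 0.17] w 0.08822364534677363 Rz [-7.0e-04 -1.9e-03 -1.0e+00]
```

View pics/t1.png

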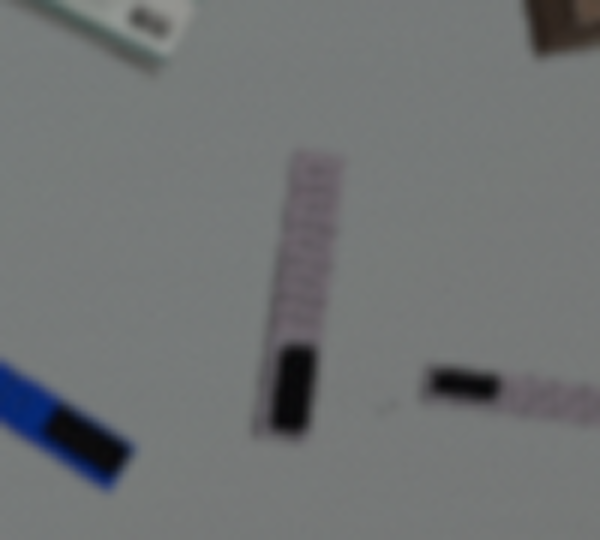

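The move was refused because every key is required. The picture shows the gauge untouched, with its handle at (295,388) in the crop.

Emit:
move_arm(
  deltas=[
    {"tx": -0.0426,"ty": -0.0318,"tz": 0,"ax": 0,"ay": 0,"az": 0,"jaw": -1},
    {"tx": -0.0426,"ty": -0.0318,"tz": 0,"ax": 0,"ay": 0,"az": 0,"jaw": -1},
    {"tx": -0.0426,"ty": -0.0318,"tz": 0,"ax": 0,"ay": 0,"az": 0,"jaw": -1},
    {"tx": -0.0426,"ty": -0.0318,"tz": 0,"ax": 0,"ay": 0,"az": 0,"jaw": -1},
    {"tx": -0.0426,"ty": -0.0318,"tz": 0,"ax": 0,"ay": 0,"az": 0,"jaw": -1},
    {"tx": -0.0426,"ty": -0.0318,"tz": 0,"ax": 0,"ay": 0,"az": 0,"jaw": -1},
    {"tx": -0.0426,"ty": -0.0318,"tz": 0,"ax": 0,"ay": 0,"az": 0,"jaw": -1},
    {"tx": -0.0426,"ty": -0.0318,"tz": 0,"ax": 0,"ay": 0,"az": 0,"jaw": -1},
  ],
)

```text
t: 1.15
eef_pos: [0.451, 0.2987, 0.2385]
tcp_rot: [[-0.955, 0.297, -0.0], [0.297, 0.955, -0.0], [0.0, -0.0, -1.0]]
ft_force: [0.1, 0.3, 0.1]
width: 0.0883
grasp_force: 0.0
```

Emit:
move_arm(
  deltas=[
    {"tx": -0.0158,"ty": -0.0587,"tz": 0,"ax": 0,"ay": 0,"az": 0,"jaw": -1},
    {"tx": -0.0158,"ty": -0.0587,"tz": 0,"ax": 0,"ay": 0,"az": 0,"jaw": -1},
    {"tx": -0.0158,"ty": -0.0587,"tz": 0,"ax": 0,"ay": 0,"az": 0,"jaw": -1},
    {"tx": -0.0158,"ty": -0.0587,"tz": 0,"ax": 0,"ay": 0,"az": 0,"jaw": -1},
    {"tx": -0.0158,"ty": -0.0587,"tz": 0,"ax": 0,"ay": 0,"az": 0,"jaw": -1},
    {"tx": -0.0158,"ty": -0.0587,"tz": 0,"ax": 0,"ay": 0,"az": 0,"jaw": -1},
    {"tx": -0.0158,"ty": -0.0587,"tz": 0,"ax": 0,"ay": 0,"az": 0,"jaw": -1},
    {"tx": -0.0158,"ty": -0.0587,"tz": 0,"ax": 0,"ay": 0,"az": 0,"jaw": -1},
  ],
)

```text
t: 2.15
eef_pos: [0.431, -0.1875, 0.2388]
tcp_rot: [[-0.955, 0.297, 0.001], [0.297, 0.955, -0.0], [-0.001, 0.0, -1.0]]
ft_force: [1.7, 0.0, 0.3]
width: 0.0879
grasp_force: 0.0
```

Emit:
move_arm(
  deltas=[
    {"tx": 0,"ty": 0,"tz": 0.04,"ax": 0,"ay": 0,"az": -0.074,"jaw": -1},
    {"tx": 0,"ty": 0,"tz": 0.04,"ax": 0,"ay": 0,"az": -0.073,"jaw": -1},
    {"tx": 0,"ty": 0,"tz": 0,"ax": 0,"ay": 0,"az": 0,"jaw": -1},
  ],
)

```text
t: 2.52
eef_pos: [0.4284, -0.1845, 0.1553]
tcp_rot: [[-0.988, 0.156, -0.007], [0.156, 0.988, 0.004], [0.008, 0.002, -1.0]]
ft_force: [0.1, -0.5, 1.1]
width: 0.0882
grasp_force: 0.0
```

Run:
```python
from h import *
to(.4312,-.1856,.08,-8.86)
```

```text
shift [-0.0035 -0.0008  0.0752] az -0.0018 t 2.525 p [ 0.4284 -0.1845  0.1553] F [ 0.06 -0.53  1.1 ] w 0.08820968258450788 Rz [-0.0072  0.0037 -1.    ]
```

Emit:
move_arm(
  deltas=[
    {"tx": 0,"ty": 0,"tz": 0.04,"ax": 0,"ay": 0,"az": 0,"jaw": -1},
    {"tx": 0,"ty": 0,"tz": 0.04,"ax": 0,"ay": 0,"az": 0,"jaw": -1},
    {"tx": 0,"ty": 0,"tz": 0,"ax": 0,"ay": 0,"az": 0,"jaw": -1},
    {"tx": 0,"ty": 0,"tz": 0,"ax": 0,"ay": 0,"az": 0,"jaw": -1},
  ],
)

```text
t: 3.02
eef_pos: [0.4331, -0.1862, 0.0809]
tcp_rot: [[-0.988, 0.154, 0.003], [0.154, 0.988, -0.001], [-0.003, -0.001, -1.0]]
ft_force: [0.1, 0.6, 0.6]
width: 0.088
grasp_force: 0.0
```

Run:
```python
from h import *
to(.4312,-.1856,.018,-8.86)
d=snap("top","t2.png",(290,160,390,250),6)
```

```text
shift [0.0022 0.0004 0.0629] az -0.0003 t 3.025 p [ 0.4331 -0.1862  0.0809] F [0.13 0.56 0.6 ] w 0.08804852986273373 Rz [ 0.0026 -0.0013 -1.    ]
```

View pics/t2.png

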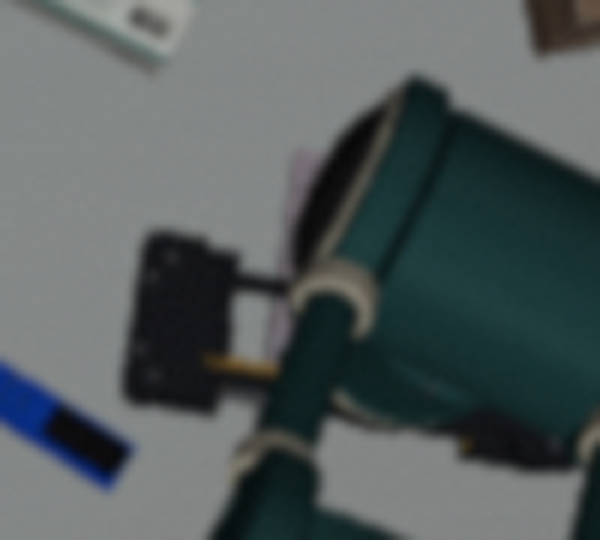

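The arm hides the handle in the top view; the blade (pink, at about (290,240)) is unmoved. I'll descend and close.

Emit:
move_arm(
  deltas=[
    {"tx": 0,"ty": 0,"tz": 0.032,"ax": 0,"ay": 0,"az": 0,"jaw": -1},
    {"tx": 0,"ty": 0,"tz": 0.02,"ax": 0,"ay": 0,"az": 0,"jaw": -1},
    {"tx": 0,"ty": 0,"tz": 0.008,"ax": 0,"ay": 0,"az": 0,"jaw": -1},
    {"tx": 0,"ty": 0,"tz": 0.0,"ax": 0,"ay": 0,"az": 0,"jaw": -1},
    {"tx": 0,"ty": 0,"tz": 0,"ax": 0,"ay": 0,"az": 0,"jaw": -1},
  ],
)

```text
t: 3.7
eef_pos: [0.4327, -0.1862, 0.02]
tcp_rot: [[-0.988, 0.154, 0.002], [0.154, 0.988, -0.001], [-0.002, -0.001, -1.0]]
ft_force: [0.9, -0.3, 0.7]
width: 0.0886
grasp_force: 0.0
```

Run:
```python
from h import *
to(.4312,-.1856,.018,-8.86)
d=snap("side","s2.png",(215,215,315,295),7)
```

```text
shift [0.0016 0.0004 0.002 ] az -0.0001 t 3.7 p [ 0.4327 -0.1862  0.02  ] F [ 0.86 -0.3   0.72] w 0.08862700499543891 Rz [ 0.0021 -0.0011 -1.    ]
```

View pics/s2.png

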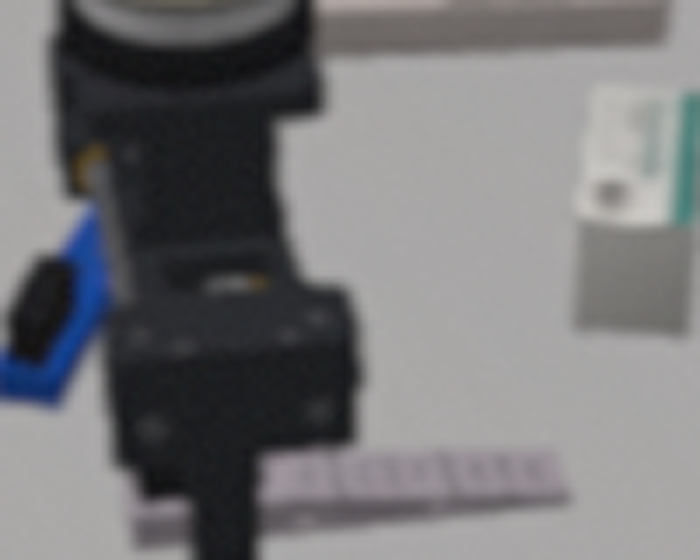

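The side view shows the near finger at about (225,500) in front of the handle and the blade running right to (565,475), so the gripper is aligned. Closing.

Emit:
move_arm(
  deltas=[
    {"tx": 0.0012,"ty": 0,"tz": 0.0015,"ax": 0,"ay": 0,"az": 0,"jaw": 1},
    {"tx": 0,"ty": 0,"tz": 0,"ax": 0,"ay": 0,"az": 0,"jaw": 1},
    {"tx": 0,"ty": 0,"tz": 0,"ax": 0,"ay": 0,"az": 0,"jaw": 1},
    {"tx": 0,"ty": 0,"tz": 0,"ax": 0,"ay": 0,"az": 0,"jaw": 1},
    {"tx": 0,"ty": 0,"tz": 0,"ax": 0,"ay": 0,"az": 0,"jaw": 1},
    {"tx": 0,"ty": 0,"tz": 0,"ax": 0,"ay": 0,"az": 0,"jaw": 1},
  ],
)

```text
t: 4.5
eef_pos: [0.4303, -0.1855, 0.0172]
tcp_rot: [[-0.988, 0.154, -0.0], [0.154, 0.988, 0.0], [0.0, 0.0, -1.0]]
ft_force: [-0.4, 1.1, 0.7]
width: 0.0304
grasp_force: 0.0
```

Run:
```python
from h import *
to(.4312,-.1856,.018,-8.86)
```

```text
shift [-0.0009 -0.     -0.0008] az -0.0002 t 4.5 p [ 0.4303 -0.1855  0.0172] F [-0.36  1.05  0.71] w 0.0304404802836869 Rz [-1.e-04  1.e-04 -1.e+00]
```

Emit:
move_arm(
  deltas=[
    {"tx": 0,"ty": 0,"tz": 0,"ax": 0,"ay": 0,"az": 0,"jaw": 1},
    {"tx": 0,"ty": 0,"tz": 0,"ax": 0,"ay": 0,"az": 0,"jaw": 1},
    {"tx": 0,"ty": 0,"tz": 0,"ax": 0,"ay": 0,"az": 0,"jaw": 1},
    {"tx": 0,"ty": 0,"tz": -0.01,"ax": 0,"ay": 0,"az": 0,"jaw": 1},
    {"tx": 0,"ty": 0,"tz": -0.03,"ax": 0,"ay": 0,"az": 0,"jaw": 1},
    {"tx": 0,"ty": 0,"tz": -0.04,"ax": 0,"ay": 0,"az": 0,"jaw": 1},
    {"tx": 0,"ty": 0,"tz": -0.02,"ax": 0,"ay": 0,"az": 0,"jaw": 1},
    {"tx": 0,"ty": 0,"tz": 0,"ax": 0,"ay": 0,"az": 0,"jaw": 1},
  ],
)

```text
t: 5.5
eef_pos: [0.4319, -0.1862, 0.1196]
tcp_rot: [[-0.988, 0.154, 0.004], [0.154, 0.988, -0.002], [-0.005, -0.001, -1.0]]
ft_force: [-0.7, 0.2, -1.2]
width: 0.0158
grasp_force: 30.0
```

Run:
```python
from h import *
to(.4933,.1735,.118,-14.98)
```

```text
shift [-0.0052  0.3649  0.0011] az 0.1066 t 5.5 p [ 0.4319 -0.1862  0.1196] F [-0.73  0.24 -1.15] w 0.015827916980208995 Rz [ 0.0045 -0.0022 -1.    ]
```

Emit:
move_arm(
  deltas=[
    {"tx": -0.0006,"ty": 0.03,"tz": 0,"ax": 0,"ay": 0,"az": 0,"jaw": 1},
    {"tx": -0.0006,"ty": 0.05,"tz": 0,"ax": 0,"ay": 0,"az": 0,"jaw": 1},
    {"tx": -0.0006,"ty": 0.055,"tz": 0,"ax": 0,"ay": 0,"az": 0,"jaw": 1},
    {"tx": -0.0006,"ty": 0.055,"tz": 0,"ax": 0,"ay": 0,"az": 0,"jaw": 1},
    {"tx": -0.0006,"ty": 0.055,"tz": 0,"ax": 0,"ay": 0,"az": 0,"jaw": 1},
    {"tx": -0.0006,"ty": 0.055,"tz": 0,"ax": 0,"ay": 0,"az": 0,"jaw": 1},
    {"tx": -0.0006,"ty": 0.045,"tz": 0,"ax": 0,"ay": 0,"az": 0,"jaw": 1},
    {"tx": -0.0006,"ty": 0.02,"tz": 0,"ax": 0,"ay": 0,"az": 0,"jaw": 1},
  ],
)

```text
t: 6.5
eef_pos: [0.4905, 0.1763, 0.1159]
tcp_rot: [[-0.988, 0.152, -0.002], [0.152, 0.988, -0.001], [0.002, -0.001, -1.0]]
ft_force: [0.7, -0.1, -0.6]
width: 0.0157
grasp_force: 30.0
```

Emit:
move_arm(
  deltas=[
    {"tx": 0,"ty": 0,"tz": 0,"ax": 0,"ay": 0,"az": 0.053,"jaw": 1},
    {"tx": 0,"ty": 0,"tz": 0,"ax": 0,"ay": 0,"az": 0.053,"jaw": 1},
    {"tx": 0,"ty": 0,"tz": 0.015,"ax": 0,"ay": 0,"az": 0,"jaw": 1},
    {"tx": 0,"ty": 0,"tz": 0.015,"ax": 0,"ay": 0,"az": 0,"jaw": 1},
    {"tx": 0,"ty": 0,"tz": 0,"ax": 0,"ay": 0,"az": 0,"jaw": 1},
    {"tx": 0,"ty": 0,"tz": 0,"ax": 0,"ay": 0,"az": 0,"jaw": 1},
  ],
)

```text
t: 7.25
eef_pos: [0.4911, 0.1742, 0.0868]
tcp_rot: [[-0.966, 0.258, -0.001], [0.258, 0.966, -0.0], [0.001, -0.0, -1.0]]
ft_force: [0.3, -0.4, -1.3]
width: 0.0155
grasp_force: 30.0
```

Run:
```python
from h import *
to(.4933,.1735,.058,-14.98)
import pickle
a=eyes.capture("top");b=eyes.capture("side");pickle.dump((a,b),open("c1.pkl","wb"))
f=lambda d,x0,y0,w,h,s:cv2.resize(d["frame"][y0:y0+h,x0:x0+w,::-1],None,fx=s,fy=s,interpolation=cv2.INTER_CUBIC)
o=np.zeros((500,800,3),np.uint8);o[:480,:390]=f(a,180,110,78,96,5);o[:420,400:800]=f(b,220,155,100,105,4)
cv2.imwrite("pics/c1.png",o)
```

```text
shift [-0.0023 -0.0001  0.0288] az 0.0007 t 7.25 p [0.4911 0.1742 0.0868] F [ 0.34 -0.37 -1.26] w 0.015510155799327484 Rz [-8.e-04 -3.e-04 -1.e+00]
```

View pics/c1.png

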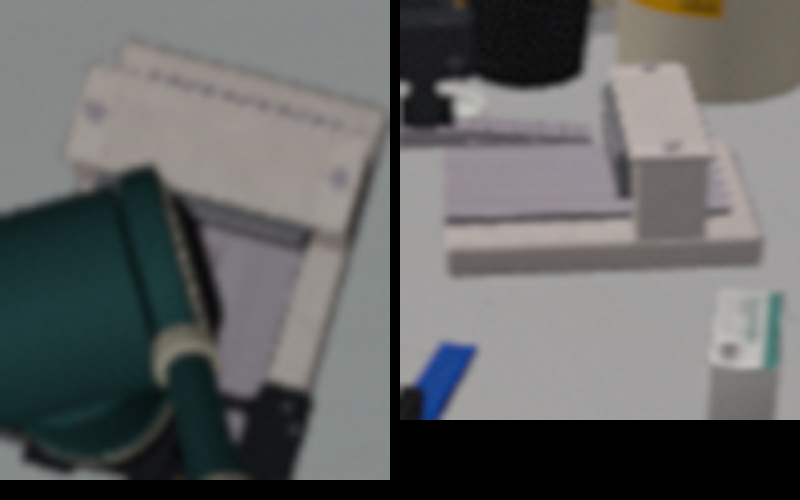

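The side view shows the held gauge level, with its blade ahead of the jaw: tip at (590,135), deck front edge at (447,215) and plinth corners at (447,245), (760,240), (452,272) and (760,262). I'll refit the sealer with both views.

Run:
```python
from h import *
import pickle
from scipy.optimize import least_squares
a,b=pickle.load(open("c1.pkl","rb"))
us=lambda x,y:(178+(x-365+.5)/5-.5,114+(y+.5)/5-.5)
ub=lambda x,y:(220+(x-400+.5)/4-.5,155+(y+.5)/4-.5)
S=[(a,(-.11,.08,.026),us(391,379)),(a,(-.11,-.08,.026),us(661,458)),(a,(.11,-.08,.026),(257.4,131.5)),(a,(.11,.08,.026),us(502,18)),
(a,(-.11,.056,.038),us(428,386)),(a,(-.11,-.056,.038),us(620,442)),
(b,(-.11,-.08,.026),ub(445,245)),(b,(.11,-.08,.026),ub(763,239)),(b,(-.11,-.08,0),ub(450,273)),(b,(.11,-.08,0),ub(761,263)),(b,(-.11,-.056,.038),ub(444,217))]
def w(x,p):
    c,s=np.cos(x[2]),np.sin(x[2]); return [x[0]+c*p[0]-s*p[1],x[1]+s*p[0]+c*p[1],p[2]]
for sel,n in((S,"both"),(S[:6],"top"),(S[6:],"side")):
    r=least_squares(lambda x:np.concatenate([np.subtract(proj(c,w(x,p)),uv) for c,p,uv in sel]),[.6,.14,-.26],loss="soft_l1")
    print(n,np.round(r.x[:2],4),np.degrees(r.x[2]),np.round(r.fun,1))
# gauge tip as seen, vs predicted from TCP
s=readout.sense();R=np.array(s["tcp_rot"]);p=np.array(s["eef_pos"])
for z in(.0145,.017,.0195): print(z,[np.round(np.multiply(np.subtract(proj(b,p-R[:,0]*.116+R[:,1]*k+[0,0,-z]),(219.6,154.6)),4)+[400,0]) for k in(-.012,.012)])
```

```text
both [0.6081 0.144 ] -14.717368408695501 [-0.9  0.1  0.1 -0.4  0.7 -0.3 -0.6 -0.4 -0.7  0.3 -0.2 -0.1 -0.2  1.2
  0.6 -0.3 -1.2  2.6  0.7  2.  -0.2  0.2]
top [0.6077 0.1431] -14.792255645827506 [-0.6  0.2  0.4 -0.2  1.1 -0.1 -0.2 -0.3 -0.4  0.4  0.   0. ]
side [0.6107 0.1511] -14.755474148745664 [-0.  -0.1  0.4 -1.6 -1.   1.2  0.4  0.7 -0.  -1. ]
0.0145 [array([591., 140.]), array([588., 126.])]
0.017 [array([591., 143.]), array([588., 129.])]
0.0195 [array([591., 146.]), array([588., 132.])]
```

Emit:
move_arm(
  deltas=[
    {"tx": -0.0024,"ty": 0,"tz": 0.013,"ax": 0,"ay": 0,"az": -0.003,"jaw": 1},
    {"tx": 0,"ty": 0,"tz": 0.012,"ax": 0,"ay": 0,"az": 0,"jaw": 1},
    {"tx": 0,"ty": 0,"tz": 0,"ax": 0,"ay": 0,"az": 0,"jaw": 1},
    {"tx": 0,"ty": 0,"tz": 0,"ax": 0,"ay": 0,"az": 0,"jaw": 1},
    {"tx": 0,"ty": 0,"tz": 0,"ax": 0,"ay": 0,"az": 0,"jaw": 1},
    {"tx": 0,"ty": 0,"tz": 0,"ax": 0,"ay": 0,"az": 0,"jaw": 1},
  ],
)

```text
t: 8.1
eef_pos: [0.494, 0.1739, 0.0626]
tcp_rot: [[-0.967, 0.255, 0.001], [0.255, 0.967, 0.0], [-0.001, 0.0, -1.0]]
ft_force: [1.0, 0.1, -1.6]
width: 0.0158
grasp_force: 30.0
```

Run:
```python
from h import *
to(.4938,.1734,.058,-14.75)
```

```text
shift [ 0.0001 -0.0005  0.0046] az -0.0004 t 8.1 p [0.494  0.1739 0.0626] F [ 0.97  0.09 -1.55] w 0.015827725394241487 Rz [ 8.e-04  2.e-04 -1.e+00]
```

Emit:
move_arm(
  deltas=[
    {"tx": 0,"ty": 0,"tz": 0.002,"ax": 0,"ay": 0,"az": 0,"jaw": 1},
    {"tx": 0,"ty": 0,"tz": 0.002,"ax": 0,"ay": 0,"az": 0,"jaw": 1},
    {"tx": 0,"ty": 0,"tz": 0.001,"ax": 0,"ay": 0,"az": 0,"jaw": 1},
    {"tx": 0,"ty": 0,"tz": 0,"ax": 0,"ay": 0,"az": 0,"jaw": 1},
  ],
)

```text
t: 8.6
eef_pos: [0.4935, 0.1737, 0.057]
tcp_rot: [[-0.967, 0.255, -0.0], [0.255, 0.967, -0.0], [0.0, -0.0, -1.0]]
ft_force: [-0.9, 0.3, -1.3]
width: 0.0154
grasp_force: 30.0
```

Emit:
move_arm(
  deltas=[
    {"tx": 0,"ty": 0,"tz": 0.001,"ax": 0,"ay": 0,"az": 0,"jaw": 1},
    {"tx": 0,"ty": 0,"tz": 0,"ax": 0,"ay": 0,"az": 0,"jaw": 1},
  ],
)

```text
t: 8.85
eef_pos: [0.4936, 0.1738, 0.0561]
tcp_rot: [[-0.967, 0.255, -0.0], [0.255, 0.967, -0.0], [0.0, -0.0, -1.0]]
ft_force: [-0.1, -0.4, -1.2]
width: 0.0158
grasp_force: 30.0
```

Emit:
move_arm(
  deltas=[
    {"tx": 0,"ty": 0,"tz": 0.001,"ax": 0,"ay": 0,"az": 0,"jaw": 1},
    {"tx": 0,"ty": 0,"tz": 0,"ax": 0,"ay": 0,"az": 0,"jaw": 1},
  ],
)

```text
t: 9.1
eef_pos: [0.4936, 0.1738, 0.0551]
tcp_rot: [[-0.967, 0.255, -0.0], [0.255, 0.967, -0.0], [0.0, -0.0, -1.0]]
ft_force: [1.1, -0.8, -0.3]
width: 0.0155
grasp_force: 30.0
```

Emit:
move_arm(
  deltas=[
    {"tx": 0,"ty": 0,"tz": 0.0007,"ax": 0,"ay": 0,"az": 0,"jaw": 1},
    {"tx": 0,"ty": 0,"tz": 0,"ax": 0,"ay": 0,"az": 0,"jaw": 1},
  ],
)

```text
t: 9.35
eef_pos: [0.4938, 0.1738, 0.0546]
tcp_rot: [[-0.967, 0.255, 0.0], [0.255, 0.967, 0.0], [-0.0, 0.0, -1.0]]
ft_force: [-0.3, -0.3, -1.0]
width: 0.0155
grasp_force: 30.0
```

Emit:
move_arm(
  deltas=[
    {"tx": 0,"ty": 0,"tz": 0.0007,"ax": 0,"ay": 0,"az": 0,"jaw": 1},
    {"tx": 0,"ty": 0,"tz": 0,"ax": 0,"ay": 0,"az": 0,"jaw": 1},
  ],
)

```text
t: 9.6
eef_pos: [0.4938, 0.1738, 0.0545]
tcp_rot: [[-0.967, 0.255, -0.0], [0.255, 0.967, -0.0], [0.0, -0.0, -1.0]]
ft_force: [-2.8, -0.3, 4.8]
width: 0.0159
grasp_force: 30.0
```

Emit:
move_arm(
  deltas=[
    {"tx": 0,"ty": 0,"tz": 0.0005,"ax": 0,"ay": 0,"az": 0,"jaw": 1},
    {"tx": 0,"ty": 0,"tz": 0,"ax": 0,"ay": 0,"az": 0,"jaw": 1},
  ],
)

```text
t: 9.85
eef_pos: [0.4937, 0.1739, 0.0545]
tcp_rot: [[-0.967, 0.255, -0.0], [0.255, 0.967, -0.0], [0.0, -0.0, -1.0]]
ft_force: [-3.1, -1.1, 8.0]
width: 0.0158
grasp_force: 30.0
```

Emit:
move_arm(
  deltas=[
    {"tx": 0,"ty": 0,"tz": -0.0006,"ax": 0,"ay": 0,"az": 0,"jaw": 1},
    {"tx": -0.006,"ty": 0,"tz": 0,"ax": 0,"ay": 0,"az": 0,"jaw": 1},
    {"tx": -0.01,"ty": 0,"tz": 0,"ax": 0,"ay": 0,"az": 0,"jaw": 1},
    {"tx": -0.01,"ty": 0,"tz": 0,"ax": 0,"ay": 0,"az": 0,"jaw": 1},
    {"tx": -0.007,"ty": 0,"tz": 0,"ax": 0,"ay": 0,"az": 0,"jaw": 1},
    {"tx": 0,"ty": 0,"tz": 0,"ax": 0,"ay": 0,"az": 0,"jaw": 1},
    {"tx": 0,"ty": 0,"tz": 0,"ax": 0,"ay": 0,"az": 0,"jaw": 1},
  ],
)

```text
t: 10.72
eef_pos: [0.5266, 0.1656, 0.0545]
tcp_rot: [[-0.967, 0.255, 0.002], [0.255, 0.967, 0.001], [-0.002, 0.001, -1.0]]
ft_force: [0.5, 0.3, 4.3]
width: 0.0158
grasp_force: 30.0
```

```bash
cat >> h.py <<'E'
def st():
    s=readout.sense(); y=np.radians(-14.75); c,n=np.cos(y),np.sin(y); R=np.array([[c,n,0],[-n,c,0],[0,0,1]])
    print("t",s["t"],"sealer xyz mm",np.round(1e3*R@(s["eef_pos"]-np.array([.6079,.1434,0])),2),"F",np.round(R@s["ft_force"],2),"T",np.round(R@s["ft_torque"],2))
E
python3 -c "
from h import *
st();snap('side','s3.png',(225,160,325,230),7)"
```

```text
t 10.725 sealer xyz mm [-84.24   0.8   54.55] F [0.4  0.44 4.35] T [ 0.06 -0.02 -0.02]
```

View pics/s3.png

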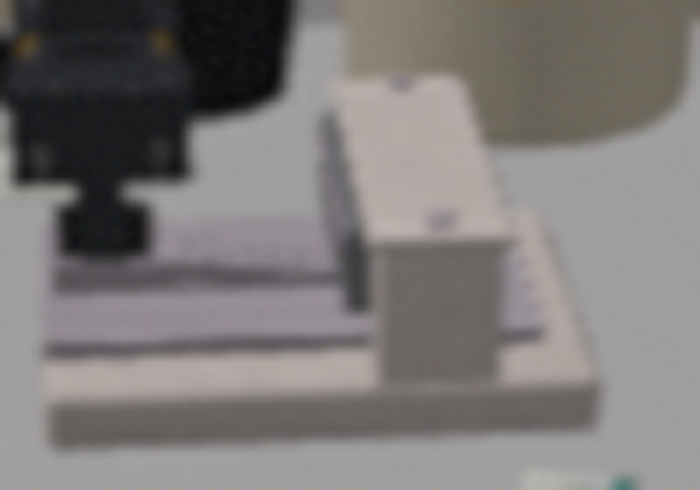

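The gauge lies flat on the deck, with the blade going under the jaw at about (340,275) in the crop. I'll push on and slow down near the nip.

Emit:
move_arm(
  deltas=[
    {"tx": -0.004,"ty": 0,"tz": -0.0002,"ax": 0,"ay": 0,"az": 0,"jaw": 1},
    {"tx": -0.004,"ty": 0,"tz": 0,"ax": 0,"ay": 0,"az": 0,"jaw": 1},
    {"tx": -0.004,"ty": 0,"tz": 0,"ax": 0,"ay": 0,"az": 0,"jaw": 1},
    {"tx": -0.002,"ty": 0,"tz": 0,"ax": 0,"ay": 0,"az": 0,"jaw": 1},
    {"tx": 0,"ty": 0,"tz": 0,"ax": 0,"ay": 0,"az": 0,"jaw": 1},
  ],
)

```text
t: 11.4
eef_pos: [0.5376, 0.1623, 0.0546]
tcp_rot: [[-0.967, 0.255, -0.003], [0.255, 0.967, 0.0], [0.003, -0.0, -1.0]]
ft_force: [-6.5, 1.8, 9.9]
width: 0.0158
grasp_force: 30.0
```

```bash
python3 -c "
from h import *
st()"
```

```text
t 11.4 sealer xyz mm [-72.8    0.38  54.56] F [-6.78  0.06  9.87] T [ 0.04  0.94 -0.02]
```

Emit:
move_arm(
  deltas=[
    {"tx": 0,"ty": 0,"tz": -0.0004,"ax": 0,"ay": 0,"az": 0,"jaw": 1},
    {"tx": 0,"ty": 0,"tz": 0,"ax": 0,"ay": 0,"az": 0,"jaw": 1},
    {"tx": 0,"ty": 0,"tz": 0,"ax": 0,"ay": 0,"az": 0,"jaw": 1},
  ],
)

```text
t: 11.78
eef_pos: [0.5377, 0.1622, 0.0545]
tcp_rot: [[-0.967, 0.255, -0.003], [0.255, 0.967, 0.0], [0.003, -0.0, -1.0]]
ft_force: [-4.5, 1.6, 7.6]
width: 0.0157
grasp_force: 30.0
```

```bash
python3 -c "
from h import *
st()
import time
d=snap('side','s4.png',(225,160,325,230),7)"
```

```text
t 11.775 sealer xyz mm [-72.68   0.34  54.54] F [-4.71  0.36  7.59] T [0.08 0.64 0.05]
```

View pics/s4.png

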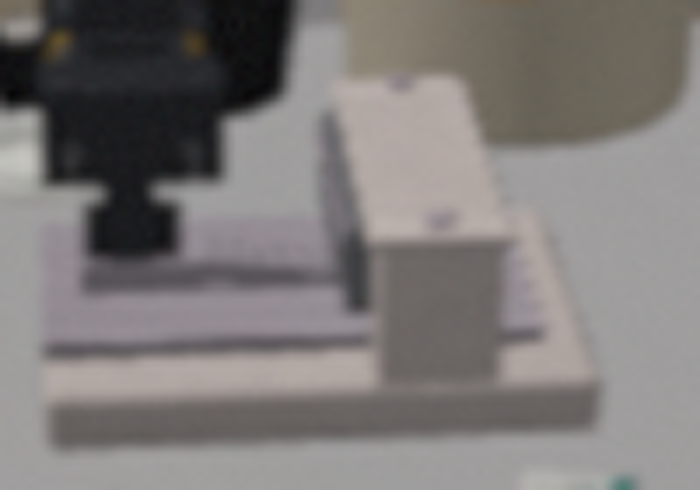

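The gauge is still flat on the deck, body rear at (85,280) and blade under the jaw at about (340,270). I'll relieve the downward press, then push slowly.

Emit:
move_arm(
  deltas=[
    {"tx": 0,"ty": 0,"tz": -0.0006,"ax": 0,"ay": 0,"az": 0,"jaw": 1},
    {"tx": -0.0003,"ty": 0,"tz": 0,"ax": 0,"ay": 0,"az": 0,"jaw": 1},
    {"tx": -0.0003,"ty": 0,"tz": 0,"ax": 0,"ay": 0,"az": 0,"jaw": 1},
    {"tx": 0,"ty": 0,"tz": 0,"ax": 0,"ay": 0,"az": 0,"jaw": 1},
  ],
)

```text
t: 12.32
eef_pos: [0.5396, 0.1614, 0.0547]
tcp_rot: [[-0.967, 0.255, -0.0], [0.255, 0.967, -0.0], [0.0, -0.0, -1.0]]
ft_force: [-0.4, -0.0, 0.4]
width: 0.0158
grasp_force: 30.0
```

```bash
python3 -c "
from h import *
st()"
```

```text
t 12.325 sealer xyz mm [-7.064e+01  5.000e-02  5.468e+01] F [-0.41 -0.11  0.39] T [-0.01  0.03 -0.01]
```

Emit:
move_arm(
  deltas=[
    {"tx": -0.001,"ty": 0,"tz": 0,"ax": 0,"ay": 0,"az": 0,"jaw": 1},
    {"tx": -0.001,"ty": 0,"tz": 0,"ax": 0,"ay": 0,"az": 0,"jaw": 1},
    {"tx": -0.001,"ty": 0,"tz": 0,"ax": 0,"ay": 0,"az": 0,"jaw": 1},
    {"tx": 0,"ty": 0,"tz": 0,"ax": 0,"ay": 0,"az": 0,"jaw": 1},
  ],
)

```text
t: 12.82
eef_pos: [0.5427, 0.1609, 0.0551]
tcp_rot: [[-0.967, 0.255, 0.0], [0.255, 0.967, 0.0], [-0.0, 0.0, -1.0]]
ft_force: [-0.5, -0.5, -0.4]
width: 0.016
grasp_force: 30.0
```

Emit:
move_arm(
  deltas=[
    {"tx": -0.001,"ty": 0,"tz": 0,"ax": 0,"ay": 0,"az": 0,"jaw": 1},
    {"tx": -0.001,"ty": 0,"tz": 0,"ax": 0,"ay": 0,"az": 0,"jaw": 1},
    {"tx": 0,"ty": 0,"tz": 0,"ax": 0,"ay": 0,"az": 0,"jaw": 1},
  ],
)

```text
t: 13.2
eef_pos: [0.5446, 0.1604, 0.0552]
tcp_rot: [[-0.967, 0.255, 0.0], [0.255, 0.967, 0.0], [-0.0, 0.0, -1.0]]
ft_force: [0.6, -0.3, -1.6]
width: 0.0156
grasp_force: 30.0
```

```bash
python3 -c "
from h import *
st()"
```

```text
t 13.2 sealer xyz mm [-65.49   0.33  55.17] F [ 0.64 -0.16 -1.62] T [ 0.01  0.06 -0.05]
```

Emit:
move_arm(
  deltas=[
    {"tx": -0.0005,"ty": 0,"tz": 0.0006,"ax": 0,"ay": 0,"az": 0,"jaw": 1},
    {"tx": -0.0007,"ty": 0,"tz": 0,"ax": 0,"ay": 0,"az": 0,"jaw": 1},
    {"tx": -0.0008,"ty": 0,"tz": 0,"ax": 0,"ay": 0,"az": 0,"jaw": 1},
    {"tx": 0,"ty": 0,"tz": 0,"ax": 0,"ay": 0,"az": 0,"jaw": 1},
  ],
)

```text
t: 13.7
eef_pos: [0.5466, 0.1599, 0.0546]
tcp_rot: [[-0.967, 0.255, 0.0], [0.255, 0.967, 0.0], [-0.0, 0.0, -1.0]]
ft_force: [-0.2, -0.4, 1.5]
width: 0.0158
grasp_force: 30.0
```

Emit:
move_arm(
  deltas=[
    {"tx": -0.0008,"ty": 0,"tz": 0,"ax": 0,"ay": 0,"az": 0,"jaw": 1},
    {"tx": -0.0008,"ty": 0,"tz": 0,"ax": 0,"ay": 0,"az": 0,"jaw": 1},
    {"tx": 0,"ty": 0,"tz": 0,"ax": 0,"ay": 0,"az": 0,"jaw": 1},
  ],
)

```text
t: 14.08
eef_pos: [0.5481, 0.1595, 0.0546]
tcp_rot: [[-0.967, 0.255, 0.0], [0.255, 0.967, 0.0], [-0.0, 0.0, -1.0]]
ft_force: [-1.3, 0.1, 1.5]
width: 0.0162
grasp_force: 30.0
```

```bash
python3 -c "
from h import *
st()"
```

```text
t 14.075 sealer xyz mm [-61.9    0.33  54.58] F [-1.25 -0.26  1.52] T [0.04 0.15 0.04]
```

Emit:
move_arm(
  deltas=[
    {"tx": -0.0008,"ty": 0,"tz": 0,"ax": 0,"ay": 0,"az": 0,"jaw": 1},
    {"tx": -0.0008,"ty": 0,"tz": 0,"ax": 0,"ay": 0,"az": 0,"jaw": 1},
    {"tx": 0,"ty": 0,"tz": 0,"ax": 0,"ay": 0,"az": 0,"jaw": 1},
  ],
)

```text
t: 14.45
eef_pos: [0.5497, 0.1591, 0.0546]
tcp_rot: [[-0.967, 0.255, 0.0], [0.255, 0.967, 0.0], [-0.0, 0.0, -1.0]]
ft_force: [-0.9, 0.2, 1.6]
width: 0.0158
grasp_force: 30.0
```

Emit:
move_arm(
  deltas=[
    {"tx": -0.0008,"ty": 0,"tz": 0,"ax": 0,"ay": 0,"az": 0,"jaw": 1},
    {"tx": -0.0008,"ty": 0,"tz": 0,"ax": 0,"ay": 0,"az": 0,"jaw": 1},
    {"tx": 0,"ty": 0,"tz": 0,"ax": 0,"ay": 0,"az": 0,"jaw": 1},
  ],
)

```text
t: 14.82
eef_pos: [0.5512, 0.1587, 0.0546]
tcp_rot: [[-0.967, 0.255, 0.0], [0.255, 0.967, 0.0], [-0.0, 0.0, -1.0]]
ft_force: [-2.6, 0.7, 2.5]
width: 0.0157
grasp_force: 30.0
```

Emit:
move_arm(
  deltas=[
    {"tx": -0.0004,"ty": 0,"tz": 0,"ax": 0,"ay": 0,"az": 0,"jaw": 1},
    {"tx": -0.0004,"ty": 0,"tz": 0,"ax": 0,"ay": 0,"az": 0,"jaw": 1},
    {"tx": 0,"ty": 0,"tz": 0,"ax": 0,"ay": 0,"az": 0,"jaw": 1},
  ],
)

```text
t: 15.2
eef_pos: [0.5519, 0.1585, 0.0546]
tcp_rot: [[-0.967, 0.255, 0.0], [0.255, 0.967, 0.0], [-0.0, 0.0, -1.0]]
ft_force: [-2.7, 0.4, 3.0]
width: 0.0155
grasp_force: 30.0
```

```bash
python3 -c "
from h import *
st()"
```

```text
t 15.2 sealer xyz mm [-57.98   0.33  54.58] F [-2.7  -0.25  3.04] T [ 0.02  0.35 -0.01]
```

Emit:
move_arm(
  deltas=[
    {"tx": -0.0004,"ty": 0,"tz": -0.0001,"ax": 0,"ay": 0,"az": 0,"jaw": 1},
    {"tx": -0.0004,"ty": 0,"tz": 0,"ax": 0,"ay": 0,"az": 0,"jaw": 1},
    {"tx": 0,"ty": 0,"tz": 0,"ax": 0,"ay": 0,"az": 0,"jaw": 1},
  ],
)

```text
t: 15.58
eef_pos: [0.5527, 0.1582, 0.0546]
tcp_rot: [[-0.967, 0.255, 0.0], [0.255, 0.967, -0.0], [-0.0, -0.0, -1.0]]
ft_force: [-2.2, -0.0, 2.6]
width: 0.0158
grasp_force: 30.0
```

Emit:
move_arm(
  deltas=[
    {"tx": -0.0004,"ty": 0,"tz": 0,"ax": 0,"ay": 0,"az": 0,"jaw": 1},
    {"tx": -0.0004,"ty": 0,"tz": 0,"ax": 0,"ay": 0,"az": 0,"jaw": 1},
    {"tx": 0,"ty": 0,"tz": 0,"ax": 0,"ay": 0,"az": 0,"jaw": 1},
  ],
)

```text
t: 15.95
eef_pos: [0.5535, 0.158, 0.0546]
tcp_rot: [[-0.967, 0.255, 0.0], [0.255, 0.967, -0.0], [-0.0, -0.0, -1.0]]
ft_force: [-1.2, -0.5, 2.4]
width: 0.0158
grasp_force: 30.0
```

```bash
python3 -c "
from h import *
st()"
```

```text
t 15.95 sealer xyz mm [-56.3    0.27  54.57] F [-0.99 -0.79  2.38] T [-0.    0.26  0.01]
```

Emit:
move_arm(
  deltas=[
    {"tx": -0.0004,"ty": 0,"tz": 0,"ax": 0,"ay": 0,"az": 0,"jaw": 1},
    {"tx": -0.0004,"ty": 0,"tz": 0,"ax": 0,"ay": 0,"az": 0,"jaw": 1},
    {"tx": 0,"ty": 0,"tz": 0,"ax": 0,"ay": 0,"az": 0,"jaw": 1},
  ],
)

```text
t: 16.32
eef_pos: [0.5539, 0.1579, 0.0546]
tcp_rot: [[-0.967, 0.255, -0.001], [0.255, 0.967, 0.0], [0.001, -0.0, -1.0]]
ft_force: [-3.3, 1.4, 4.4]
width: 0.0159
grasp_force: 30.0
```

Emit:
move_arm(
  deltas=[
    {"tx": -0.0004,"ty": 0,"tz": 0,"ax": 0,"ay": 0,"az": 0,"jaw": 1},
    {"tx": -0.0004,"ty": 0,"tz": 0,"ax": 0,"ay": 0,"az": 0,"jaw": 1},
    {"tx": 0,"ty": 0,"tz": 0,"ax": 0,"ay": 0,"az": 0,"jaw": 1},
  ],
)

```text
t: 16.7
eef_pos: [0.5542, 0.1578, 0.0546]
tcp_rot: [[-0.967, 0.255, -0.002], [0.255, 0.967, 0.0], [0.002, -0.0, -1.0]]
ft_force: [-6.1, 2.2, 5.2]
width: 0.0157
grasp_force: 30.0
```

Emit:
move_arm(
  deltas=[
    {"tx": -0.0004,"ty": 0,"tz": -0.0002,"ax": 0,"ay": 0,"az": 0,"jaw": 1},
    {"tx": -0.0004,"ty": 0,"tz": -0.0001,"ax": 0,"ay": 0,"az": 0,"jaw": 1},
    {"tx": 0,"ty": 0,"tz": 0,"ax": 0,"ay": 0,"az": 0,"jaw": 1},
    {"tx": 0,"ty": 0,"tz": 0,"ax": 0,"ay": 0,"az": 0,"jaw": 1},
  ],
)

```text
t: 17.2
eef_pos: [0.5544, 0.1577, 0.0546]
tcp_rot: [[-0.967, 0.255, -0.003], [0.255, 0.967, 0.0], [0.003, -0.001, -1.0]]
ft_force: [-6.6, 2.6, 4.9]
width: 0.0155
grasp_force: 30.0
```

```bash
python3 -c "
from h import *
st()"
```

```text
t 17.2 sealer xyz mm [-55.42   0.22  54.56] F [-7.    0.84  4.86] T [0.11 1.03 0.04]
```

Emit:
move_arm(
  deltas=[
    {"tx": -0.0004,"ty": 0,"tz": -0.0002,"ax": 0,"ay": 0,"az": 0,"jaw": 1},
    {"tx": -0.0004,"ty": 0,"tz": -0.0001,"ax": 0,"ay": 0,"az": 0,"jaw": 1},
    {"tx": 0,"ty": 0,"tz": 0,"ax": 0,"ay": 0,"az": 0,"jaw": 1},
    {"tx": 0,"ty": 0,"tz": 0,"ax": 0,"ay": 0,"az": 0,"jaw": 1},
  ],
)

```text
t: 17.7
eef_pos: [0.5546, 0.1576, 0.0546]
tcp_rot: [[-0.967, 0.255, -0.004], [0.255, 0.967, 0.0], [0.004, -0.001, -1.0]]
ft_force: [-6.8, 2.2, 4.5]
width: 0.0156
grasp_force: 30.0
```

```bash
python3 -c "
from h import *
st()"
```

```text
t 17.7 sealer xyz mm [-55.13   0.12  54.57] F [-7.12  0.37  4.46] T [0.24 1.15 0.04]
```

Emit:
move_arm(
  deltas=[
    {"tx": -0.0004,"ty": 0,"tz": 0,"ax": 0,"ay": 0,"az": 0,"jaw": 1},
    {"tx": -0.0004,"ty": 0,"tz": -0.0001,"ax": 0,"ay": 0,"az": 0,"jaw": 1},
    {"tx": 0,"ty": 0,"tz": 0,"ax": 0,"ay": 0,"az": 0,"jaw": 1},
    {"tx": 0,"ty": 0,"tz": 0,"ax": 0,"ay": 0,"az": 0,"jaw": 1},
  ],
)

```text
t: 18.2
eef_pos: [0.5549, 0.1574, 0.0546]
tcp_rot: [[-0.967, 0.255, -0.005], [0.255, 0.967, 0.0], [0.005, -0.001, -1.0]]
ft_force: [-9.7, 3.9, 5.4]
width: 0.0159
grasp_force: 30.0
```

```bash
python3 -c "
from h import *
st()"
```

```text
t 18.2 sealer xyz mm [-5.484e+01  4.000e-02  5.456e+01] F [-10.34   1.31   5.43] T [ 0.21  1.27 -0.01]
```

Emit:
move_arm(
  deltas=[
    {"tx": -0.0004,"ty": 0,"tz": -0.0001,"ax": 0,"ay": 0,"az": 0,"jaw": 1},
    {"tx": -0.0003,"ty": 0,"tz": -0.0001,"ax": 0,"ay": 0,"az": 0,"jaw": 1},
    {"tx": 0,"ty": 0,"tz": 0,"ax": 0,"ay": 0,"az": 0,"jaw": 1},
    {"tx": 0,"ty": 0,"tz": 0,"ax": 0,"ay": 0,"az": 0,"jaw": 1},
  ],
)

```text
t: 18.7
eef_pos: [0.5552, 0.1573, 0.0546]
tcp_rot: [[-0.967, 0.255, -0.006], [0.255, 0.967, 0.0], [0.005, -0.001, -1.0]]
ft_force: [-10.3, 3.1, 5.0]
width: 0.0159
grasp_force: 30.0
```

```bash
python3 -c "
from h import *
st()"
```

```text
t 18.7 sealer xyz mm [-5.452e+01  1.000e-02  5.458e+01] F [-10.74   0.39   5.  ] T [0.21 1.38 0.03]
```

Emit:
move_arm(
  deltas=[
    {"tx": -0.0004,"ty": 0,"tz": -0.0001,"ax": 0,"ay": 0,"az": 0,"jaw": 1},
    {"tx": -0.0004,"ty": 0,"tz": -0.0001,"ax": 0,"ay": 0,"az": 0,"jaw": 1},
    {"tx": 0,"ty": 0,"tz": 0,"ax": 0,"ay": 0,"az": 0,"jaw": 1},
    {"tx": 0,"ty": 0,"tz": 0,"ax": 0,"ay": 0,"az": 0,"jaw": 1},
  ],
)

```text
t: 19.2
eef_pos: [0.5555, 0.1571, 0.0546]
tcp_rot: [[-0.967, 0.255, -0.007], [0.255, 0.967, 0.0], [0.006, -0.001, -1.0]]
ft_force: [-10.9, 4.0, 4.7]
width: 0.0157
grasp_force: 30.0
```

```bash
python3 -c "
from h import *
st()"
```

```text
t 19.2 sealer xyz mm [-54.22  -0.06  54.57] F [-11.56   1.12   4.74] T [0.32 1.52 0.06]
```

Emit:
move_arm(
  deltas=[
    {"tx": -0.0004,"ty": 0,"tz": -0.0001,"ax": 0,"ay": 0,"az": 0,"jaw": 1},
    {"tx": -0.0002,"ty": 0,"tz": 0,"ax": 0,"ay": 0,"az": 0,"jaw": 1},
    {"tx": 0,"ty": 0,"tz": 0,"ax": 0,"ay": 0,"az": 0,"jaw": 1},
    {"tx": 0,"ty": 0,"tz": 0,"ax": 0,"ay": 0,"az": 0,"jaw": 1},
  ],
)

```text
t: 19.7
eef_pos: [0.5556, 0.1571, 0.0546]
tcp_rot: [[-0.967, 0.255, -0.007], [0.255, 0.967, 0.0], [0.007, -0.002, -1.0]]
ft_force: [-10.5, 4.8, 5.7]
width: 0.0158
grasp_force: 30.0
```

```bash
python3 -c "
from h import *
st();snap('side','s5.png',(225,160,325,230),7)"
```

```text
t 19.7 sealer xyz mm [-54.02  -0.08  54.58] F [-11.39   1.95   5.71] T [0.28 1.66 0.08]
```

View pics/s5.png

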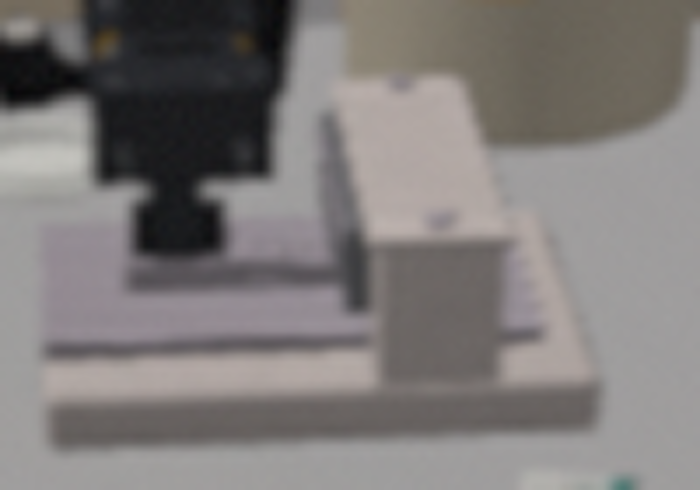

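The gauge is flat and nipped: body rear at (130,280), blade under the jaw. The push is about 11.5 N, part of it deck drag, so one more small step.

Emit:
move_arm(
  deltas=[
    {"tx": -0.0004,"ty": 0,"tz": -0.0002,"ax": 0,"ay": 0,"az": 0,"jaw": 1},
    {"tx": -0.0004,"ty": 0,"tz": -0.0001,"ax": 0,"ay": 0,"az": 0,"jaw": 1},
    {"tx": 0,"ty": 0,"tz": 0,"ax": 0,"ay": 0,"az": 0,"jaw": 1},
    {"tx": 0,"ty": 0,"tz": 0,"ax": 0,"ay": 0,"az": 0,"jaw": 1},
  ],
)

```text
t: 20.25
eef_pos: [0.5559, 0.1569, 0.0546]
tcp_rot: [[-0.967, 0.255, -0.008], [0.255, 0.967, 0.0], [0.008, -0.002, -1.0]]
ft_force: [-11.5, 4.2, 4.5]
width: 0.0158
grasp_force: 30.0
```

```bash
python3 -c "
from h import *
st()"
```

```text
t 20.25 sealer xyz mm [-53.76  -0.18  54.56] F [-12.15   1.14   4.5 ] T [0.28 1.77 0.05]
```

Emit:
move_arm(
  deltas=[
    {"tx": -0.0004,"ty": 0,"tz": -0.0001,"ax": 0,"ay": 0,"az": 0,"jaw": 1},
    {"tx": -0.0003,"ty": 0,"tz": -0.0001,"ax": 0,"ay": 0,"az": 0,"jaw": 1},
    {"tx": 0,"ty": 0,"tz": 0,"ax": 0,"ay": 0,"az": 0,"jaw": 1},
    {"tx": 0,"ty": 0,"tz": 0,"ax": 0,"ay": 0,"az": 0,"jaw": 1},
  ],
)

```text
t: 20.75
eef_pos: [0.5562, 0.1568, 0.0546]
tcp_rot: [[-0.967, 0.255, -0.009], [0.255, 0.967, 0.0], [0.009, -0.002, -1.0]]
ft_force: [-12.8, 4.9, 4.5]
width: 0.0156
grasp_force: 30.0
```

```bash
python3 -c "
from h import *
st()"
```

```text
t 20.75 sealer xyz mm [-53.39  -0.25  54.56] F [-13.67   1.44   4.49] T [0.35 1.8  0.12]
```

Emit:
move_arm(
  deltas=[
    {"tx": 0.001,"ty": 0,"tz": 0.0002,"ax": 0,"ay": 0,"az": 0,"jaw": 1},
    {"tx": 0.001,"ty": 0,"tz": 0.0003,"ax": 0,"ay": 0,"az": 0,"jaw": 1},
    {"tx": 0.001,"ty": 0,"tz": 0.0003,"ax": 0,"ay": 0,"az": 0,"jaw": 1},
    {"tx": 0,"ty": 0,"tz": 0,"ax": 0,"ay": 0,"az": 0,"jaw": 1},
  ],
)

```text
t: 21.25
eef_pos: [0.5562, 0.1568, 0.0546]
tcp_rot: [[-0.967, 0.255, -0.003], [0.255, 0.967, -0.0], [0.003, -0.001, -1.0]]
ft_force: [-4.6, 0.4, 1.5]
width: 0.0158
grasp_force: 30.0
```

```bash
python3 -c "
from h import *
st()"
```

```text
t 21.25 sealer xyz mm [-53.36  -0.22  54.59] F [-4.59 -0.82  1.51] T [0.09 0.83 0.07]
```

Emit:
move_arm(
  deltas=[
    {"tx": 0.001,"ty": 0,"tz": 0.0001,"ax": 0,"ay": 0,"az": 0,"jaw": 1},
    {"tx": 0,"ty": 0,"tz": 0,"ax": 0,"ay": 0,"az": 0,"jaw": 1},
    {"tx": 0,"ty": 0,"tz": 0,"ax": 0,"ay": 0,"az": 0,"jaw": -0.3},
    {"tx": 0,"ty": 0,"tz": 0,"ax": 0,"ay": 0,"az": 0,"jaw": -0.3},
    {"tx": 0,"ty": 0,"tz": 0,"ax": 0,"ay": 0,"az": 0,"jaw": -0.3},
    {"tx": 0,"ty": 0,"tz": 0,"ax": 0,"ay": 0,"az": 0,"jaw": -0.3},
    {"tx": 0,"ty": 0,"tz": 0,"ax": 0,"ay": 0,"az": 0,"jaw": -0.3},
  ],
)

```text
t: 22.12
eef_pos: [0.557, 0.1571, 0.0555]
tcp_rot: [[-0.967, 0.255, 0.0], [0.255, 0.967, 0.0], [-0.0, 0.0, -1.0]]
ft_force: [0.3, 0.5, -0.8]
width: 0.0573
grasp_force: 0.0
```

```bash
python3 -c "
from h import *
st();print(readout.sense()['width'])"
```

```text
t 22.125 sealer xyz mm [-52.67   0.33  55.5 ] F [ 0.2   0.56 -0.82] T [0.02 0.03 0.01]
0.057336942315194234
```

Clear. I'll go straight up, then back away for a look.

Emit:
move_arm(
  deltas=[
    {"tx": 0,"ty": 0,"tz": -0.01,"ax": 0,"ay": 0,"az": 0,"jaw": -0.3},
    {"tx": 0,"ty": 0,"tz": -0.03,"ax": 0,"ay": 0,"az": 0,"jaw": -0.3},
    {"tx": 0,"ty": 0,"tz": -0.05,"ax": 0,"ay": 0,"az": 0,"jaw": -0.3},
    {"tx": 0,"ty": 0,"tz": -0.05,"ax": 0,"ay": 0,"az": 0,"jaw": -0.3},
    {"tx": 0.03,"ty": -0.05,"tz": 0,"ax": 0,"ay": 0,"az": 0,"jaw": -0.3},
    {"tx": 0.03,"ty": -0.05,"tz": 0,"ax": 0,"ay": 0,"az": 0,"jaw": -0.3},
    {"tx": 0.03,"ty": -0.05,"tz": 0,"ax": 0,"ay": 0,"az": 0,"jaw": -0.3},
    {"tx": 0,"ty": -0.05,"tz": 0,"ax": 0,"ay": 0,"az": 0,"jaw": -0.3},
  ],
)

```text
t: 23.12
eef_pos: [0.4167, -0.0139, 0.1959]
tcp_rot: [[-0.967, 0.253, 0.001], [0.253, 0.967, -0.0], [-0.001, 0.0, -1.0]]
ft_force: [0.2, -0.4, -0.4]
width: 0.0571
grasp_force: 0.0
```

Run:
```python
from h import *
a=eyes.capture("top");b=eyes.capture("side")
f=lambda d,x0,y0,w,h,s:cv2.resize(d["frame"][y0:y0+h,x0:x0+w,::-1],None,fx=s,fy=s,interpolation=cv2.INTER_CUBIC)
o=np.zeros((500,800,3),np.uint8);o[:480,:390]=f(a,180,110,78,96,5);o[:420,400:800]=f(b,220,155,100,105,4)
cv2.imwrite("pics/c2.png",o)
```

```text
(no output)
```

View pics/c2.png

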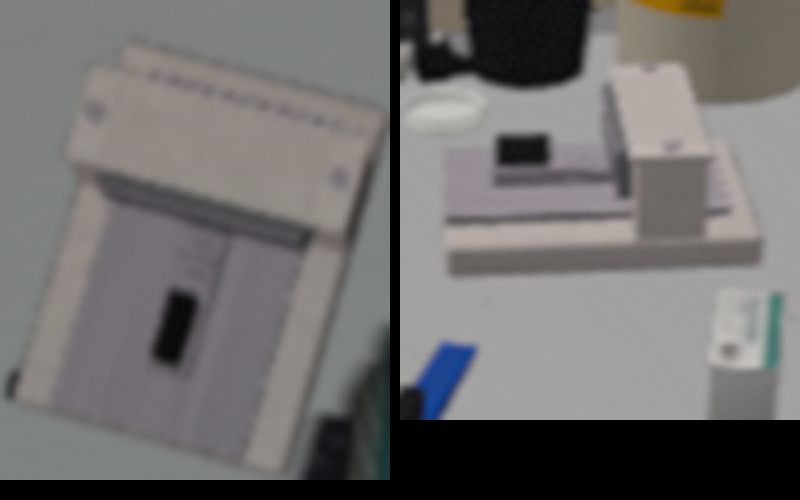

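The top view shows the gauge straight and centred under the jaw: handle at (175,328), blade entering at about (210,228), jaw ends at (105,185) and (307,240). In the side view it lies flat.

```bash
python3 -c "
from h import *
print(job.finish_job())"
```

```text
the job is handed in; nothing more can be done
None
```

The taper gauge is nipped flat, straight and centred under the jaw at a push of about 13 N, some of which was deck drag. I let go of it, left the bottle, carton and dish alone, and handed the job in at about 23 s.

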